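Hang a sample carrier in the drip rail

TASK

Hang the basket of wet wood up to drip: take the carrier by its upright grip, enter its two glide pucks at the open end of the slotted rail, and slide it along until it is fully home in the stop unit, held between the sprung plunger and the catch that has dropped behind its cross bar, then let go. Where the stop unit is clamped along the rail must be found by feel: push gently, well under 30 N, keep the basket upright, and leave the beaker and the tags alone.

Things in the scene. Friction and masses are not known exactly. Their poses are not given: they have to be found in the camera images.
- drip_rail: Drip stand, fixed: steel tray 250 x 140 mm, 28 mm high, two posts at its back (y = -58 mm) and on them a level aluminium rail, closed but for a slot along its underside. Origin on the bench under the rail's middle; x along the rail from its open end (x = -140 mm) to its closed, black-capped end (+140 mm), y to the front (robot's side), z up. Friction on the carrier is low, about 0.25.
- rail_mouth (a point): Middle of the rail's open end, on its underside, at (-140, 0, 215) mm of the stand's frame. Rail 40 mm wide (y), 26 mm high; slot 13 mm wide; hollow 34 mm wide, 20 mm high, its floor (the lips beside the slot, 3 mm thick) at z = 218 mm.
- rail_end (a point): Middle of the rail's closed end, on its underside, at (140, 0, 215) mm of the stand's frame. A grey stop unit with plunger and catch is clamped on the rail's front, reaching out to y = 52 mm and from z = 173 to 244 mm. Its place along the rail differs each time and is not measured: a carrier that is home has its origin somewhere from x = -10 to +88 mm of the stand's frame.
- carrier: Sample carrier, 0.22 to 0.36 kg, standing on its basket. Origin on the basket's underside, straight below the head; x is its way into the rail, y points from the head to the grip, z up. Steel basket with dark wood: 58 mm (x), y = -37 to +25 mm, 37 mm high. A round cross bar, 10 mm in diameter, runs at z = 95 mm from the pendant (y = 0) to the grip (y = 82 mm).
- carrier_head (a point): Point midway between the two white glide pucks, in the plane of their undersides, at (0, 0, 128) mm of the carrier's frame; on the lips when hung (z = 218 mm of the stand). Pucks 30 mm in diameter, 16 mm high, rims bevelled by 3 mm, at x = -18 and +18 mm, on stems 9 mm thick that pass the slot; link plate below them, 58 x 12 mm, z = 113 to 119 mm.
- carrier_grip (a point): Middle of the grey upright grip with black ribs, at (0, 82, 125) mm of the carrier's frame: a block 12 mm thick (x), 26 mm wide (y), from z = 89 to 145 mm of that frame; take it from above with the fingers on its two x sides.
- catch (a joint): Hinge of the stop unit's steel catch, a lever with a tooth that the arriving cross bar lifts from below, rad: 0 hanging empty; rises to about 0.33 over the last 40 mm before home (1 to 2 N); falls to about 0.10 when the tooth has dropped behind the bar.
- plunger (a joint): Sprung and damped plunger of the stop unit, met by the front of the cross bar, m of compression: 0 free, 0.008 bottomed (hard). About 2.5 N at first touch and 1 N more per mm, plus 0.8 N per 10 mm/s. The tooth drops behind the bar at about 0.003 to 0.005 (6 to 8 N); when let go then, the plunger holds the bar back against the tooth at about 0.002. Without the catch it pushes the carrier out again.
- beaker: Glass beaker, 66 mm wide, 90 mm high, on the bench in front of the drip stand (bystander). Origin: centre of its underside.
- tags: Stack of white find tags, 35 x 61 x 6 mm, on the bench in front of the stand (bystander). Origin: centre of its underside.
There are look-alikes about, which are no part of the job. What is shaped like the carrier but yellow is not meant.

How it is judged:
By the outcome, as a careful person would: the job done as asked, in the order asked, and still so for the second after the job is handed in, with the robot touching nothing.
It also fails if it takes over 58 s, if anything falls off the work surface, if the arm or the gripper's body presses on something with over 40 N, if the wrist force passes 120 N, or if a joint passes its speed limit or range.

ROBOT

A 6-joint arm with a two-finger parallel gripper is mounted at the origin on a cart in front of the work surface, level with it; the furniture and walls round the work are solid. World frame = base frame: x ahead of the robot, y to its left, z up, the work surface at z = 0. Lengths are in m, angles in rad, forces in N, time in s.
With the tool pointing down it reaches from about 0.3 to 0.875 m from the base axis. Payload 6.4 kg.
Tool frame: the origin (TCP) lies midway between the tips of the shut fingers; the grasp point (between the pads) lies 19 mm behind it; z points along the fingers, y is the line along which they close (so a half turn about z gives the same grasp; the last joint's range is limited). The gripper opens to 85 mm and grips with 20 to 120 N. Pads are 22 mm wide; open, the fingers measure 114 mm over their backs; the gripper's body (76 mm by 85 mm) begins 54 mm behind the grasp point. The pads swing forward as they close: fully open they stand 13 mm farther back than shut.
Start: joints at [0.911, 0.181, 1.607, -0, 1.354, -0.206], TCP at [0.252, 0.517, 0.231] pointing down, gripper open.
Joint ranges: [-2.99, 2.99], [-0.89, 2.07], [0.3, 2.58], [-1.14, 4.28], [0, 2.63], [-3.12, 3.12]. Speed limits (rad/s): [2.57, 2.57, 3.01, 3.14, 3.14, 3.14].

INTERFACE

Orientations are given as a unit quaternion [w, x, y, z].
In Python, from bench import ctrl gives the robot as it stands. The module is installed in compiled form; this text tells all that it offers.
- The arm moves only by the tool move_arm, never from a script. Its argument "plan" is one flat list of numbers, 6 for each row, row after row: the shift along the world's x, y, z in units of 50 mm (1.0 is 50 mm), then the turn, a rotation vector about the world's x, y, z in rad. A call has 1 to 10 rows; each row is the pose to reach, as a shift and turn from the pose commanded when the call began; what a row does not reach only later rows make up. A row lasts 1/8 s, in which the tool goes at most 62.5 mm and 10.7 degrees, less where a joint would pass 70% of its speed; a pose out of reach is approached as far as the arm can. A call with a gripper value outside its range is refused whole. "grip" is the finger opening in mm, from 0 to 85.4, set as the call begins (left out, the last holds). The fingers move at their own pace and stop on an object; the grip force is fixed at half the most. Time passes only in rows, so rows that repeat a pose let the fingers close. It gives the time, the measured TCP pose, the force, the opening and the grip force at its end, in the units of the state.
- ctrl.get_obs(): the state, without advancing time (a new reading comes with each control period).
- ctrl.camera(name): name is "side" or "top" or "wrist"; returns a dict with "pixels" (384x512x3 uint8, red, green, blue), "fx", "fy", "cx", "cy" (pixels), "origin" and "attitude" of the camera in the world. Camera axes: x right, y down, z forward; pixel columns grow to the right and rows downward; lengths in m; the calibration is good to about 2 mm. A picture is of the moment at which its call begins. There is no depth.
- ctrl.hand_in(): hands the job in; it is judged then, once.
The state is a dict: "time_s": time; "q": joint angles; "dq": joint speeds; "joint_efforts": joint torques, N m; "eef_pos": TCP position; "eef_rot": TCP orientation; "wrist_force": force on the tool from outside, world axes, zero at the start; "torque": the same for the moment, N m; "opening": opening from 0.0 (shut) to 1.0 (fully open); "grasp_force": force on a finger pad.
Only numpy, scipy, OpenCV 4.12 (cv2) and the standard library are available. Lean on these libraries where they do the work, as an engineer would, in place of code of your own. Each camera call takes 0.05 s, during which the arm holds its last target. There are 200 camera calls.

## Working session

There is one attempt and no reset: what is moved stays moved. The work goes in short steps, Python scripts to look and compute and a tool call to move; the robot and the scene stay as the last step left them, time stands still between calls to the robot, and variables do not carry over. Pictures are saved under pics/ and viewed, at most 10 in all, crops included, and the job is handed in when it is done.

Besides the shell and the picture viewer there is one more tool, called after ">>>" as name(argument=value, ...) on one line, values as JSON. move_arm: Moves the arm, as the interface text tells. Its arguments: {"type":"object","properties":{"plan":{"type":"array"},"grip":{"type":"number"}},"required":["plan"]}

```bash
mkdir -p pics; cat > h.py <<'E'
import numpy as np, cv2
from bench import ctrl
from scipy.spatial.transform import Rotation as R
def att(c):
    a=np.array(c["attitude"],float)
    return a.reshape(3,3) if a.size==9 else R.from_quat(a[[1,2,3,0]]).as_matrix()
def ray(c,u,v):
    d=att(c)@np.array([(u-c["cx"])/c["fx"],(v-c["cy"])/c["fy"],1.]); return np.array(c["origin"]),d/np.linalg.norm(d)
def plane(c,u,v,z):
    o,d=ray(c,u,v); return o+d*(z-o[2])/d[2]
def two(c1,p1,c2,p2):
    o1,d1=ray(c1,*p1);o2,d2=ray(c2,*p2)
    s=np.linalg.lstsq(np.c_[d1,-d2],o2-o1,rcond=None)[0]
    a,b=o1+s[0]*d1,o2+s[1]*d2; return (a+b)/2,np.linalg.norm(a-b)
def proj(c,P):
    p=att(c).T@(np.array(P)-np.array(c["origin"])); return np.array([c["fx"]*p[0]/p[2]+c["cx"],c["fy"]*p[1]/p[2]+c["cy"]])
def save(c,n): cv2.imwrite("pics/"+n+".png",c["pixels"][:,:,::-1])
E
python3 - <<'E'
from h import *
import pickle
cs={n:ctrl.camera(n) for n in("top","side","wrist")}
pickle.dump(cs,open("c0.pkl","wb"))
for n,c in cs.items(): print(n,c["fx"],c["cx"],c["cy"],c["origin"],np.round(c["attitude"],4).tolist())
cv2.imwrite("pics/a.png",np.vstack([cs["top"]["pixels"]])[:,:,::-1]);save(cs["side"],"b")
print(ctrl.get_obs())
E
```

```text
top 456.8096557569685 259.869386611668 192.07135754350296 [ 0.39234954 -0.14231894  1.24184654] [0.0652, -0.6938, 0.7148, -0.0582]
side 404.0981793799203 257.8711868756603 190.0923367851014 [0.79332908 0.50786921 0.80741427] [-0.0609, 0.1261, 0.9168, -0.3739]
wrist 286.6724926611036 252.817996254606 189.40994360934775 [0.18270348 0.54892845 0.37342987] [0.1275, 0.8383, 0.5242, 0.0785]
{'time_s': 0.15, 'q': array([ 9.10682699e-01,  1.81386297e-01,  1.60775779e+00, -5.37122483e-06,
        1.35379638e+00, -2.06301950e-01]), 'dq': array([-0.00064168, -0.00142138, -0.00405088, -0.00060933,  0.00134268,
        0.0010307 ]), 'joint_efforts': array([ 1.05098392e-03, -4.45258355e+01, -3.51692247e+01, -2.85443612e-04,
        5.81176631e-03,  4.38518725e-05]), 'eef_pos': array([0.25180471, 0.51647282, 0.23059208]), 'eef_rot': array([-2.80515819e-04,  2.24963140e-01,  9.74367041e-01, -6.12755189e-04]), 'wrist_force': array([-0.16589756,  0.12721074, -0.52042395]), 'torque': array([-0.04868105, -0.02764895, -0.05311098]), 'grasp_force': 0.0, 'opening': 0.9993331849580231}
```

View pics/a.png

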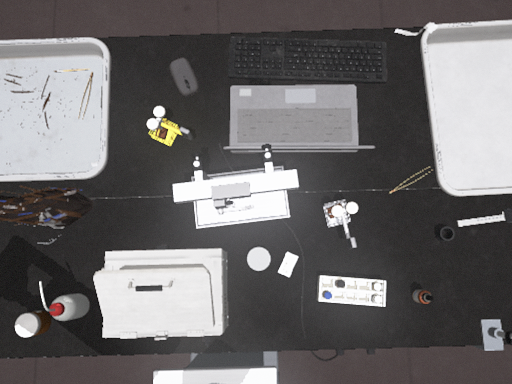

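View pics/b.png

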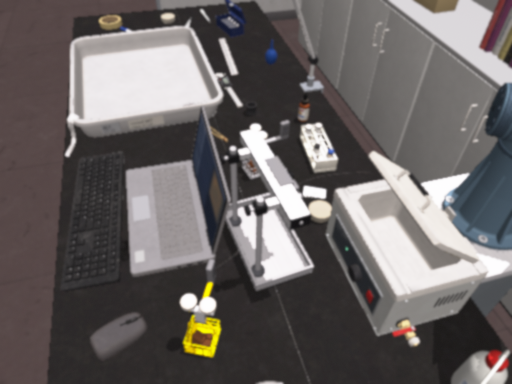

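Top view: the real carrier (grey, white pucks) is at about (340,212) with its grip near (351,241). The look-alike is the yellow carrier at (163,130), also in the side view at (202,325). The rail runs (173,192)–(298,178), with its open end on the right. I'll check the choice in one close crop.

```bash
python3 - <<'E'
from h import *
import pickle
cs=pickle.load(open("c0.pkl","rb"))
t=cs["top"]["pixels"][160:260,160:370]; s=cs["side"]["pixels"][110:240,210:340]
a=cv2.resize(t,(798,380),interpolation=cv2.INTER_CUBIC)
cv2.imwrite("pics/c.png",a[:,:,::-1])
cv2.imwrite("pics/d.png",cv2.resize(s,(598,598),interpolation=cv2.INTER_CUBIC)[:,:,::-1])
E
```

```text
(no output)
```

View pics/c.png

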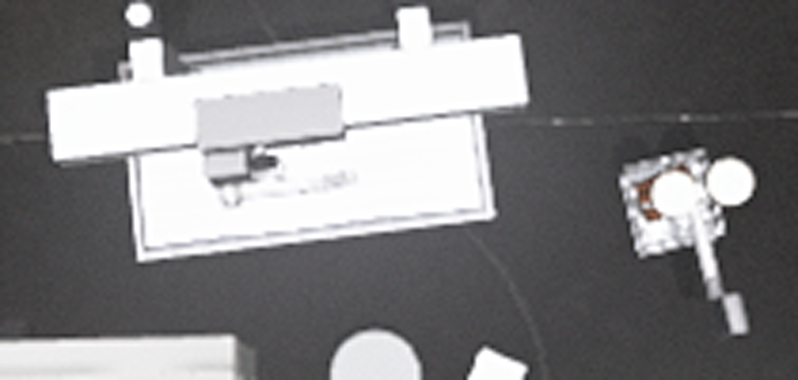

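View pics/d.png

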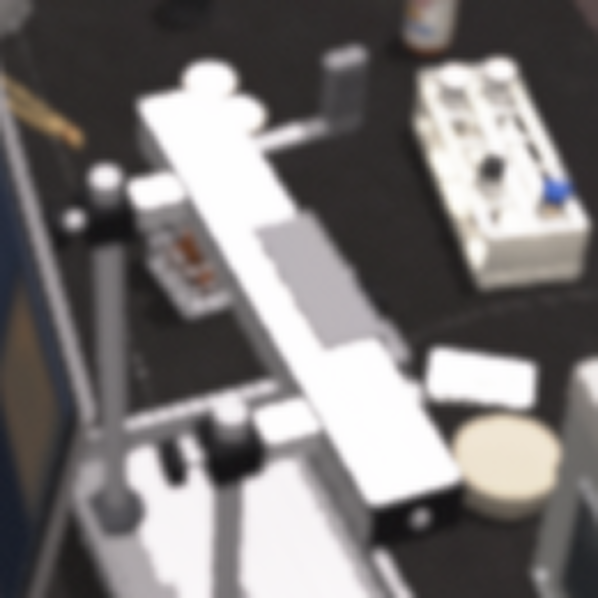

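The crop confirms it: grey carrier with steel basket and brown wood. Its pucks are at top-view (338.7,209.5) and (352.4,207.9), and the grip top is near (353.4,242). In the side crop the black cap is at the near end, so the open end faces the carrier. Next I measure.

```bash
python3 - <<'E'
from h import *
import pickle
cs=pickle.load(open("c0.pkl","rb")); c=cs["top"]; S=4
im=c["pixels"]; g=cv2.resize(cv2.cvtColor(im,cv2.COLOR_RGB2GRAY),None,fx=S,fy=S,interpolation=cv2.INTER_CUBIC)
px=lambda p:((np.array(p)+.5)/S-.5)
# pucks
roi=g[195*S:225*S,330*S:362*S]
k=cv2.HoughCircles(cv2.GaussianBlur(roi,(5,5),0),cv2.HOUGH_GRADIENT,1,30,param1=120,param2=12,minRadius=20,maxRadius=32)
P=[]
for x,y,r in k[0][:4]:
    u=px([x+330*S,y+195*S]); w=plane(c,*u,.144);print("puck",u,r/S,w)
# rail
m=((g>225)*255).astype(np.uint8); m[:170*S]=m[:170*S]
for z in(.241,):
    for u in [(47,90),(518,35),(528,105),(57,160)]:
        print("railc",plane(c,160+u[0]/3.8,160+u[1]/3.8,z))
    for u in [(197,98),(341,82),(345,136),(200,152)]:
        print("stopc",plane(c,160+u[0]/3.8,160+u[1]/3.8,.244))
# grip
sub=g[228*S:252*S,344*S:360*S]
print(cv2.resize(sub,(32,48),interpolation=cv2.INTER_AREA))
E
```

```text
puck [352.   207.25] 6.425 [ 0.54207951 -0.3559318   0.144     ]
puck [336.75 210.75] 6.125 [ 0.534672   -0.31862231  0.144     ]
puck [342.   217.25] 6.425 [ 0.51850469 -0.33033639  0.144     ]
railc [0.59424771 0.06032267 0.241     ]
railc [ 0.61863871 -0.21803892  0.241     ]
railc [ 0.57647485 -0.22209995  0.241     ]
railc [0.55234855 0.0542735  0.241     ]
stopc [ 0.58611486 -0.02838013  0.244     ]
stopc [ 0.59303212 -0.11298557  0.244     ]
stopc [ 0.56086744 -0.11451821  0.244     ]
stopc [ 0.55402446 -0.0297944   0.244     ]
[[150 212 240 ...  55  54  55]
 [141 204 234 ...  57  54  54]
 [137 199 229 ...  60  58  56]
 ...
 [ 66  67  67 ...  63  63  62]
 [ 64  66  67 ...  63  61  61]
 [ 62  64  65 ...  63  61  60]]
```

```bash
cat > frames.py <<'E'
from h import *
mo=np.array([.5976,-.2201]); xs=np.array([-.0873,.9962]); ys=np.array([-.9962,-.0873])
def toS(w): d=np.array(w[:2])-mo; return np.array([d@xs-.14,d@ys])*1000
E
python3 - <<'E'
from frames import *
import pickle
cs=pickle.load(open("c0.pkl","rb")); c=cs["top"];s=cs["side"]
f=lambda u,z:plane(c,160+u[0]/3.8,160+u[1]/3.8,z)
a,b,g=f((677,188),.144),f((730,182),.144),f((735,313),.145)
print(a,b,g,"spacing",np.linalg.norm(a-b))
h=(a+b)/2; d=g-h; yaw=np.degrees(np.arctan2(d[1],d[0])); print("head",h,"dist",np.linalg.norm(d[:2]),"yaw x axis",yaw+90, "from pucks",np.degrees(np.arctan2(*(a-b)[[1,0]])))
for u in[(275,160),(265,160),(248,165)]: print("plunger S",toS(f(u,.185)))
for z in(.1,.2,.25): print("laptop",z,plane(c,300,150,z),toS(plane(c,300,150,z)))
print("beaker",plane(c,259,259,.09),"tags",plane(c,288,264,.006))
sp=lambda u:(210+u[0]/4.6,110+u[1]/4.6)
print("grip2",two(c,(160+735/3.8,160+313/3.8),s,sp((345,52))))
print("puck2",two(c,(160+730/3.8,160+182/3.8),s,sp((209,78))))
print("mouth back corner",two(c,(160+518/3.8,160+35/3.8),s,sp((138,104))))
print("closed front corner",two(c,(160+57/3.8,160+160/3.8),s,sp((462,482))))
print("closed back corner",two(c,(160+47/3.8,160+90/3.8),s,sp((370,505))))
E
```

```text
[ 0.53767716 -0.32219974  0.144     ] [ 0.54049928 -0.35608548  0.144     ] [ 0.45738268 -0.35373208  0.145     ] spacing 0.03400305148843386
head [ 0.53908822 -0.33914261  0.144     ] dist 0.0829978766878303 yaw x axis -79.87587356239726 from pucks 94.76081129717761
plunger S [13.70041893 27.11779226]
plunger S [19.82674636 26.39093007]
plunger S [30.56400116 28.2551815 ]
laptop 0.1 [ 0.70089912 -0.24034837  0.1       ] [-169.18944141 -101.1389028 ]
laptop 0.2 [ 0.67387714 -0.2317632   0.2       ] [-158.27787887  -74.96908855]
laptop 0.25 [ 0.66036615 -0.22747062  0.25      ] [-152.82209761  -61.88418143]
beaker [ 0.42630239 -0.1266719   0.09      ] tags [ 0.41330828 -0.20259156  0.006     ]
grip2 (array([ 0.45627777, -0.35322772,  0.14442077]), np.float64(0.002564397171544156))
puck2 (array([ 0.54019894, -0.35662977,  0.13855628]), np.float64(0.0022649259029758665))
mouth back corner (array([ 0.61812673, -0.21772224,  0.23726046]), np.float64(0.00288779991813267))
closed front corner (array([0.55179702, 0.05653333, 0.23430313]), np.float64(0.0037512671242400726))
closed back corner (array([0.59341865, 0.06159362, 0.23834063]), np.float64(0.003089517852997787))
```

>>> move_arm(plan=[0, 0, 1.2, 0, 0, 0.05, 0.1, -0.5, 2.2, 0, 0, 0.1, 0.3, -1.3, 3.1, 0, 0, 0.15, 0.5, -2.2, 3.8, 0, 0, 0.2, 0.75, -3.3, 4.2, 0, 0, 0.26, 1.0, -4.5, 4.2, 0, 0, 0.32, 1.3, -5.7, 4.2, 0, 0, 0.4, 1.6, -6.9, 4.2, 0, 0, 0.46, 1.9, -8.1, 4.2, 0, 0, 0.53, 2.2, -9.3, 4.2, 0, 0, 0.6], grip=85)

```text
time_s: 1.4
eef_pos: [0.3619, 0.05, 0.4413]
eef_rot: [0.0, -0.074, 0.997, -0.0]
wrist_force: [1.5, -0.1, 0.3]
opening: 0.996
grasp_force: 0.0
```

>>> move_arm(plan=[0.2, -1.1, 0, 0, 0, 0, 0.5, -2.3, 0, 0, 0, 0, 0.8, -3.4, -0.3, 0, 0, 0, 1.1, -4.5, -0.8, 0, 0, 0, 1.4, -5.6, -1.3, 0, 0, 0, 1.6, -6.7, -1.8, 0, 0, 0, 1.8, -7.6, -2.4, 0, 0, 0, 1.9, -8.1, -2.8, 0, 0, 0, 1.9, -8.1, -2.8, 0, 0, 0, 1.9, -8.1, -2.8, 0, 0, 0])

```text
time_s: 2.65
eef_pos: [0.4572, -0.3526, 0.3019]
eef_rot: [0.0, -0.073, 0.997, 0.0]
wrist_force: [0.2, 0.2, 0.9]
opening: 0.995
grasp_force: 0.0
```

```bash
python3 - <<'E'
from frames import *
import pickle
c=ctrl.camera("wrist"); pickle.dump(c,open("w1.pkl","wb"))
print(c["origin"],att(c)[:,2],ctrl.get_obs()["eef_pos"],ctrl.get_obs()["eef_rot"])
print(proj(c,[.457,-.354,.145]),proj(c,[.539,-.339,.144]))
cv2.imwrite("pics/e.png",cv2.resize(c["pixels"],(800,600),interpolation=cv2.INTER_CUBIC)[:,:,::-1])
E
```

```text
[ 0.381099   -0.36444017  0.44477152] [ 0.29312794  0.04276891 -0.95511614] [ 0.45740365 -0.35250592  0.30248199] [ 4.93523386e-04 -7.34537335e-02  9.97298389e-01 -4.78834983e-04]
[252.26545234 174.9111309 ] [254.74233687 243.93420956]
```

View pics/e.png

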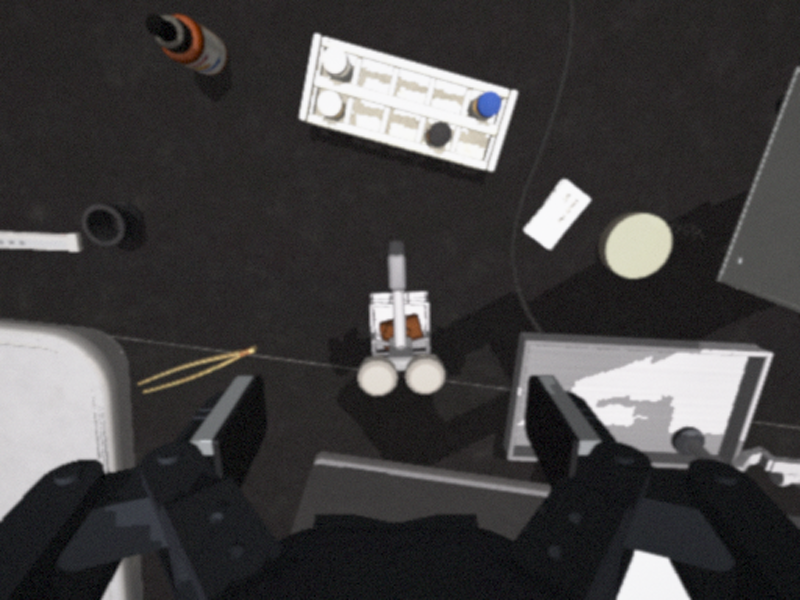

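```bash
python3 - <<'E'
from frames import *
import pickle
c=pickle.load(open("w1.pkl","rb")); S=6
im=c["pixels"]; x0,y0,x1,y1=225,148,290,262
g=cv2.resize(im[y0:y1,x0:x1],None,fx=S,fy=S,interpolation=cv2.INTER_CUBIC)
gr=cv2.cvtColor(g,cv2.COLOR_RGB2GRAY)
k=cv2.HoughCircles(gr[75*S:],cv2.HOUGH_GRADIENT,1,120,param1=120,param2=15,minRadius=60,maxRadius=95)
w=[]
for x,y,r in k[0][:3]:
    u=((x+.5)/S-.5+x0,(y+.5)/S-.5+y0+75); p=plane(c,*u,.144); w.append(p); print(u,r/S,p)
# grip edges at rows
for v in range(158,190,3):
    r=im[v,245:265].mean(1).astype(int); print(v,r.tolist())
for uv in[(254,174)]: print(plane(c,*uv,.145))
h=(w[0]+w[1])/2;d=w[0]-w[1];d*=np.sign(d[1]);print(h,np.linalg.norm(d),np.degrees(np.arctan2(d[1],d[0])))
E
```

```text
(np.float32(241.0), np.float32(241.0)) 12.099999 [ 0.53758801 -0.35537891  0.144     ]
(np.float32(271.16666), np.float32(239.66667)) 12.333333 [ 0.5307481  -0.32094562  0.144     ]
158 [42, 35, 41, 44, 62, 71, 75, 77, 76, 76, 75, 72, 69, 55, 43, 38, 38, 37, 40, 41]
161 [40, 43, 43, 55, 63, 72, 77, 74, 80, 75, 79, 80, 69, 62, 48, 40, 40, 41, 41, 40]
164 [38, 37, 53, 88, 129, 153, 161, 163, 163, 164, 169, 167, 150, 112, 66, 42, 37, 38, 40, 43]
167 [33, 40, 54, 98, 144, 174, 185, 192, 194, 196, 195, 189, 168, 135, 85, 50, 41, 41, 41, 43]
170 [42, 39, 54, 92, 134, 167, 183, 190, 189, 195, 194, 188, 169, 139, 90, 55, 38, 37, 39, 39]
173 [38, 39, 48, 78, 127, 161, 182, 186, 190, 192, 191, 187, 168, 143, 95, 55, 46, 45, 39, 43]
176 [36, 41, 45, 75, 125, 160, 179, 184, 189, 185, 184, 182, 171, 141, 100, 54, 46, 38, 43, 46]
179 [36, 42, 43, 70, 119, 153, 173, 183, 183, 182, 185, 180, 168, 142, 101, 59, 44, 44, 43, 44]
182 [37, 38, 39, 64, 116, 150, 170, 181, 179, 179, 176, 173, 166, 150, 104, 60, 41, 44, 44, 41]
185 [42, 39, 46, 44, 57, 83, 119, 139, 149, 152, 154, 142, 135, 111, 72, 53, 49, 51, 55, 56]
188 [234, 235, 234, 225, 203, 187, 188, 210, 228, 238, 236, 225, 207, 203, 215, 191, 186, 227, 241, 242]
[ 0.45572581 -0.35229965  0.145     ]
[ 0.53416805 -0.33816226  0.144     ] 0.03510606367374405 101.23511645953351
```

The wrist view shows the carrier below the open fingers: grip top at (254,174), pucks at (241,241) and (271,240). It agrees with the top view, with spacing 35 mm (36 expected), grip distance 80 mm (82) and yaw about 100.4°. I'll turn the tool by +0.035 rad and descend.

>>> move_arm(plan=[-0.03, 0, -0.8, 0, 0, 0.035, -0.03, 0, -1.8, 0, 0, 0.035, -0.03, 0, -2.7, 0, 0, 0.035, -0.03, 0, -3.3, 0, 0, 0.035, -0.03, 0, -3.7, 0, 0, 0.035, -0.03, 0, -3.92, 0, 0, 0.035, -0.03, 0, -3.92, 0, 0, 0.035])

```text
time_s: 3.58
eef_pos: [0.4559, -0.3528, 0.1058]
eef_rot: [0.0, -0.091, 0.996, -0.0]
wrist_force: [0.1, -0.6, 0.9]
opening: 0.991
grasp_force: 0.0
```

>>> move_arm(plan=[0, 0, 0, 0, 0, 0, 0, 0, 0, 0, 0, 0, 0, 0, 0, 0, 0, 0, 0, 0, 0, 0, 0, 0, 0, 0, 0, 0, 0, 0, 0, 0, 0, 0, 0, 0, 0, 0, 0, 0, 0, 0, 0, 0, 0, 0, 0, 0], grip=0)

```text
time_s: 4.58
eef_pos: [0.4557, -0.3533, 0.1055]
eef_rot: [0.0, -0.09, 0.996, -0.0]
wrist_force: [-0.3, 0.3, 3.7]
opening: 0.136
grasp_force: 59.7
```

>>> move_arm(plan=[0, 0, 0.3, 0, 0, 0, 0, 0, 0.9, 0, 0, 0, 0, 0, 1.5, 0, 0, -0.03, 0.2, 0.2, 1.84, 0, 0, -0.05, 0.5, 0.5, 1.84, 0, 0, -0.07, 0.9, 0.9, 1.84, 0, 0, -0.094, 1.2, 1.2, 1.84, 0, 0, -0.094, 1.31, 1.32, 1.84, 0, 0, -0.094, 1.31, 1.32, 1.84, 0, 0, -0.094, 1.31, 1.32, 1.84, 0, 0, -0.094])

```text
time_s: 5.82
eef_pos: [0.5206, -0.2877, 0.1972]
eef_rot: [-0.0, -0.043, 0.999, -0.0]
wrist_force: [-0.2, -0.3, -2.6]
opening: 0.133
grasp_force: 58.9
```

```bash
python3 - <<'E'
from frames import *
import pickle
cs={n:ctrl.camera(n) for n in("top","side","wrist")}
pickle.dump(cs,open("c2.pkl","wb"))
print(ctrl.get_obs()["eef_pos"],ctrl.get_obs()["eef_rot"],ctrl.get_obs()["wrist_force"],ctrl.get_obs()["torque"])
t=cs["top"]["pixels"][165:245,225:335]; 
w=cs["wrist"]["pixels"]
a=cv2.resize(t,(500,364),interpolation=cv2.INTER_CUBIC)
s=cv2.resize(cs["side"]["pixels"][110:180,210:290],(300,262),interpolation=cv2.INTER_CUBIC)
W=cv2.resize(w[100:300,150:400],(288,230),interpolation=cv2.INTER_CUBIC)
o=np.zeros((600,800,3),np.uint8);o[:364,:500]=a;o[:262,500:]=s;o[364:594,:288]=W
W2=cv2.resize(cs["side"]["pixels"][170:300,210:340],(230,230));o[364:594,300:530]=W2
cv2.imwrite("pics/f.png",o[:,:,::-1])
E
```

```text
[ 0.52063149 -0.28777549  0.19726811] [-8.10648864e-05 -4.31340551e-02  9.99069290e-01 -3.26733324e-05] [ 0.47279958 -0.03441645 -2.72075285] [-0.04288285  0.1782272   0.00956038]
```

View pics/f.png

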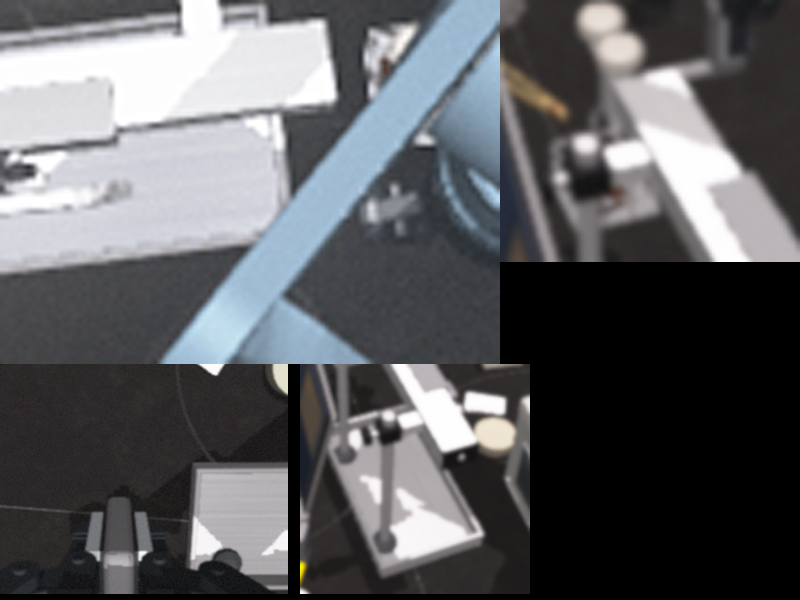

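The picture shows the arm covering the top view of the head. The side view shows both pucks at about (237,116) and (242,123), just short of the rail mouth. I'll enlarge that part and measure pucks against rail in the same camera.

```bash
python3 - <<'E'
from frames import *
import pickle
c=pickle.load(open("c2.pkl","rb"))["side"]
x0,y0=220,105
im=cv2.resize(c["pixels"][y0:y0+60,x0:x0+80],(800,600),interpolation=cv2.INTER_CUBIC)
cv2.imwrite("pics/g.png",im[:,:,::-1])
g=cv2.cvtColor(im,cv2.COLOR_RGB2GRAY)
o=att(c)
# predicted positions of puck top centres, mouth corners
mid=lambda xsm,ysm,z:[*(mo+xs*(xsm+140)/1000+ys*ysm/1000),z]
for n,p in dict(p1=mid(-218,0,.2357),p2=mid(-182,0,.2357),mb=mid(-140,-20,.241),mf=mid(-140,20,.241)).items(): print(n,proj(c,p),((proj(c,p)-[x0,y0]+.5)*10-.5).round())
E
```

```text
p1 [236.7805362  112.61453031] [172.  81.]
p2 [241.70074422 120.84982836] [222. 163.]
mb [239.55763792 130.91814221] [200. 264.]
mf [255.85175055 127.35725147] [363. 228.]
```

View pics/g.png

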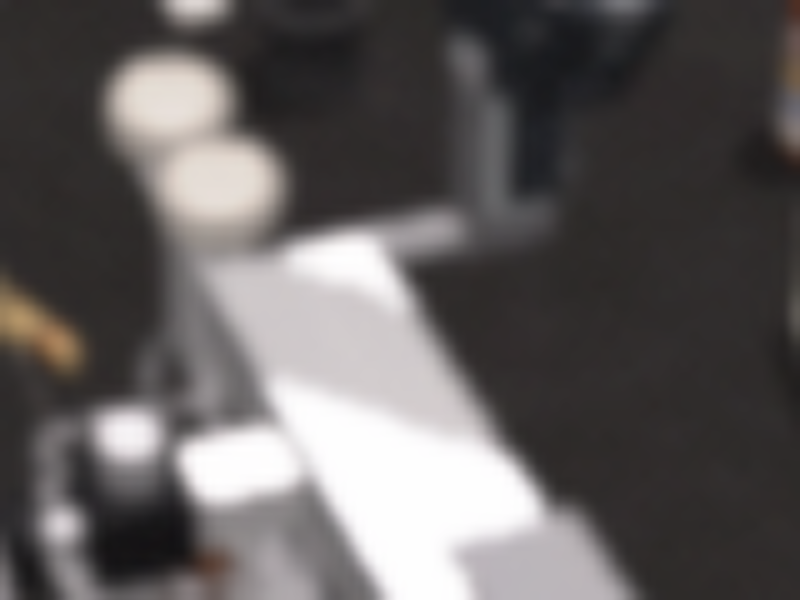

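```bash
cat > puck.py <<'E'
from frames import *
def hull(c,ctr,ztop):
    a=np.linspace(0,2*np.pi,60)
    P=[[ctr[0]+r*np.cos(t),ctr[1]+r*np.sin(t),ztop+dz] for r,dz in((.012,0),(.015,-.003),(.015,-.013)) for t in a]
    return np.array([proj(c,p) for p in P])
def ext(c,box,thr=120,S=8):
    x0,y0,x1,y1=box
    g=cv2.resize(cv2.cvtColor(c["pixels"],cv2.COLOR_RGB2GRAY)[y0:y1,x0:x1],None,fx=S,fy=S,interpolation=cv2.INTER_CUBIC)
    n,l,st,ct=cv2.connectedComponentsWithStats((g>thr).astype(np.uint8))
    i=1+np.argmax(st[1:,4]); x,y,w,h=st[i,:4]
    f=lambda v,o:(v+.5)/S-.5+o
    return f(x-.5,x0),f(x+w-.5,x0),f(y-.5,y0)
E
python3 - <<'E'
from puck import *
import pickle
c2=pickle.load(open("c2.pkl","rb"))["side"];c0=pickle.load(open("c0.pkl","rb"))["side"]
mid=lambda xsm,ysm:mo+xs*(xsm+140)/1000+ys*ysm/1000
# held: expected from tcp
def show(n,c,ctr,z,box,thr=120):
    H=hull(c,ctr,z); e=ext(c,box,thr)
    print(n,"pred L,R,T",H[:,0].min().round(2),H[:,0].max().round(2),H[:,1].min().round(2),"obs",np.round(e,2))
show("held rear",c2,mid(-218,0),.2357,(227,108,246,117))
show("held front",c2,mid(-182,0),.2357,(234,118,252,127))
# standing: head from grip/tcp at grasp yaw 100.4
y=np.radians(100.4);xc=np.array([np.cos(y),np.sin(y)]);yc=np.array([-np.sin(y),np.cos(y)])
hd=np.array([.4557,-.3533])-.082*yc; print("head",hd)
show("stand rear",c0,hd-.018*xc,.144,(244,120,264,131))
g=cv2.cvtColor(c2["pixels"],cv2.COLOR_RGB2GRAY).astype(int)
# jacobian px per mm
b=proj(c2,[*mid(-200,0),.22]); 
for n,p in dict(xs=[*mid(-199,0),.22],ys=[*mid(-200,1),.22],z=[*mid(-200,0),.221]).items(): print(n,(proj(c2,p)-b).round(2))
# rail edges crossing rows: compare to lines
for xsm in(-135,-125,-115,-60+0,60,100):
    for ysm in(-20,20):
        p=proj(c2,[*mid(xsm,ysm),.241]); r=int(round(p[1])); cc=int(round(p[0]))
        pr=cv2.getRectSubPix(c2["pixels"].astype(np.uint8)[:,:,:3],(13,1),(float(p[0]),float(p[1]))).mean(2)[0]
        print(xsm,ysm,p.round(1),pr.astype(int).tolist())
E
```

```text
held rear pred L,R,T 230.66 242.98 109.79 obs [230.25 242.62 109.88]
held front pred L,R,T 235.43 248.0 117.89 obs [233.5  247.75 117.5 ]
head [ 0.53635286 -0.33849743]
stand rear pred L,R,T 249.82 260.78 122.67 obs [243.5 263.5 122.5]
xs [0.14 0.23]
ys [ 0.39 -0.08]
z [-0.01 -0.34]
-135 -20 [240.3 132.2] [46, 58, 79, 101, 119, 138, 162, 182, 193, 197, 198, 198, 199]
-135 20 [256.6 128.6] [170, 187, 202, 214, 221, 221, 210, 187, 166, 155, 150, 147, 142]
-125 -20 [241.7 134.7] [68, 89, 106, 116, 123, 141, 169, 190, 200, 202, 202, 202, 202]
-125 20 [258.2 131.1] [249, 251, 252, 252, 251, 242, 211, 151, 101, 75, 65, 59, 55]
-115 -20 [243.2 137.3] [100, 112, 119, 116, 117, 137, 165, 187, 198, 201, 201, 202, 202]
-115 20 [259.8 133.6] [214, 217, 225, 232, 236, 226, 184, 125, 76, 51, 45, 45, 44]
-60 -20 [251.8 152.2] [250, 249, 243, 227, 201, 204, 233, 249, 253, 254, 254, 254, 254]
-60 20 [268.9 148.1] [237, 230, 226, 224, 214, 187, 143, 93, 60, 47, 44, 44, 43]
60 -20 [273.  189.2] [75, 94, 105, 108, 119, 163, 224, 249, 253, 254, 254, 254, 254]
60 20 [291.5 184.3] [219, 229, 236, 240, 242, 240, 224, 193, 175, 173, 167, 145, 111]
100 -20 [281.1 203.2] [242, 233, 225, 208, 178, 178, 223, 247, 253, 254, 254, 254, 254]
100 20 [300.1 198. ] [254, 254, 254, 254, 253, 250, 233, 180, 118, 75, 62, 63, 64]
```

Measured against the model the pucks sit within about 1 mm of the rail axis and height, with yaw 94.9° against 95.0°. I'll enter slowly with a 0.7 mm shift to the front.

>>> move_arm(plan=[-0.03, 0.2, 0, 0, 0, 0, -0.05, 0.4, 0, 0, 0, 0, -0.066, 0.6, 0, 0, 0, 0, -0.083, 0.8, 0, 0, 0, 0, -0.1, 1.0, 0, 0, 0, 0, -0.1, 1.0, 0, 0, 0, 0])

```text
time_s: 6.72
eef_pos: [0.516, -0.2362, 0.1973]
eef_rot: [-0.0, -0.044, 0.999, 0.0]
wrist_force: [0.5, 1.2, -2.6]
opening: 0.132
grasp_force: 58.8
```

>>> move_arm(plan=[-0.017, 0.2, 0, 0, 0, 0, -0.035, 0.4, 0, 0, 0, 0, -0.052, 0.6, 0, 0, 0, 0, -0.07, 0.8, 0, 0, 0, 0, -0.087, 1.0, 0, 0, 0, 0, -0.087, 1.0, 0, 0, 0, 0])

```text
time_s: 7.48
eef_pos: [0.5117, -0.1863, 0.1973]
eef_rot: [-0.0, -0.044, 0.999, 0.0]
wrist_force: [-0.4, -1.0, -2.7]
opening: 0.134
grasp_force: 58.8
```

```bash
python3 - <<'E'
from frames import *
c=ctrl.camera("side");w=ctrl.camera("wrist");o=ctrl.get_obs();print(o["wrist_force"],o["torque"],toS(o["eef_pos"]))
a=cv2.resize(c["pixels"][105:215,200:310],(400,400),interpolation=cv2.INTER_CUBIC)
b=cv2.resize(w["pixels"][150:350,156:356],(400,400))
cv2.imwrite("pics/i.png",np.hstack([a,b])[:,:,::-1])
E
```

```text
[ 0.02617327 -0.24802452 -2.69427311] [-0.04045355  0.20067193  0.02335926] [-99.72122882  82.58207557]
```

View pics/i.png

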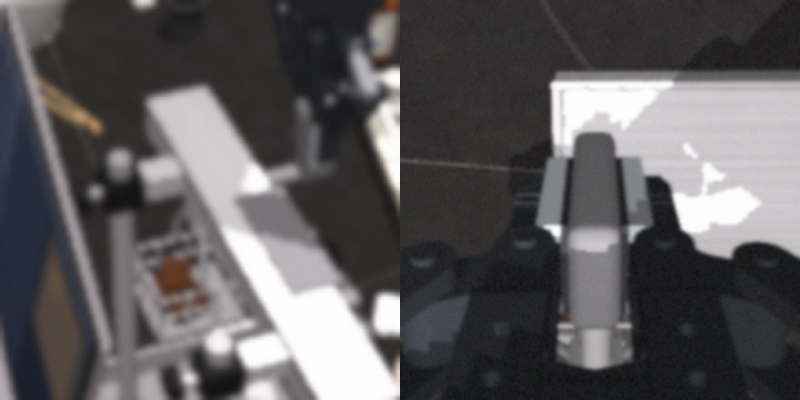

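The side view shows the head inside the rail (mouth near crop (180,95)) with the basket hanging level below. Forces show weight only, so it has entered cleanly.

>>> move_arm(plan=[-0.02, 0.22, -0.02, 0, 0, 0, -0.038, 0.44, -0.02, 0, 0, 0, -0.057, 0.66, -0.02, 0, 0, 0, -0.077, 0.88, -0.02, 0, 0, 0, -0.096, 1.1, -0.02, 0, 0, 0, -0.096, 1.1, -0.02, 0, 0, 0])

```text
time_s: 8.32
eef_pos: [0.5068, -0.1312, 0.1963]
eef_rot: [-0.0, -0.044, 0.999, 0.0]
wrist_force: [-0.5, 0.3, -2.4]
opening: 0.131
grasp_force: 58.9
```

>>> move_arm(plan=[-0.007, 0.08, 0, 0, 0, 0, -0.014, 0.16, 0, 0, 0, 0, -0.021, 0.24, 0, 0, 0, 0, -0.028, 0.32, 0, 0, 0, 0, -0.035, 0.4, 0, 0, 0, 0, -0.042, 0.48, 0, 0, 0, 0, -0.042, 0.48, 0, 0, 0, 0])

```text
time_s: 9.2
eef_pos: [0.5048, -0.1078, 0.1963]
eef_rot: [-0.0, -0.044, 0.999, 0.0]
wrist_force: [0.3, 0.3, -2.9]
opening: 0.134
grasp_force: 58.9
```

>>> move_arm(plan=[-0.003, 0.03, 0, 0, 0, 0, -0.005, 0.06, 0, 0, 0, 0, -0.008, 0.09, 0, 0, 0, 0, -0.01, 0.12, 0, 0, 0, 0, -0.013, 0.15, 0, 0, 0, 0, -0.016, 0.18, 0, 0, 0, 0, -0.018, 0.21, 0, 0, 0, 0, -0.021, 0.24, 0, 0, 0, 0, -0.021, 0.24, 0, 0, 0, 0])

```text
time_s: 10.32
eef_pos: [0.5037, -0.096, 0.1963]
eef_rot: [-0.0, -0.044, 0.999, 0.0]
wrist_force: [0.0, -0.3, -3.3]
opening: 0.135
grasp_force: 58.9
```

>>> move_arm(plan=[-0.003, 0.03, 0, 0, 0, 0, -0.005, 0.06, 0, 0, 0, 0, -0.008, 0.09, 0, 0, 0, 0, -0.01, 0.12, 0, 0, 0, 0, -0.01, 0.12, 0, 0, 0, 0])

```text
time_s: 10.95
eef_pos: [0.5032, -0.09, 0.1962]
eef_rot: [-0.0, -0.044, 0.999, 0.0]
wrist_force: [0.8, 0.1, -2.5]
opening: 0.133
grasp_force: 58.8
```

>>> move_arm(plan=[-0.003, 0.03, 0, 0, 0, 0, -0.005, 0.06, 0, 0, 0, 0, -0.008, 0.09, 0, 0, 0, 0, -0.01, 0.12, 0, 0, 0, 0, -0.01, 0.12, 0, 0, 0, 0])

```text
time_s: 11.58
eef_pos: [0.5027, -0.0839, 0.1962]
eef_rot: [-0.0, -0.044, 0.999, 0.0]
wrist_force: [0.5, 0.4, -2.6]
opening: 0.131
grasp_force: 58.8
```

>>> move_arm(plan=[-0.002, 0.02, 0, 0, 0, 0, -0.004, 0.04, 0, 0, 0, 0, -0.005, 0.06, 0, 0, 0, 0, -0.007, 0.08, 0, 0, 0, 0, -0.007, 0.08, 0, 0, 0, 0])

```text
time_s: 12.2
eef_pos: [0.5024, -0.0806, 0.1963]
eef_rot: [0.0, -0.043, 0.999, -0.0]
wrist_force: [-0.1, -3.8, -4.0]
opening: 0.136
grasp_force: 58.7
```

>>> move_arm(plan=[-0.001, 0.01, 0, 0, 0, 0, -0.002, 0.02, 0, 0, 0, 0, -0.002, 0.02, 0, 0, 0, 0])

```text
time_s: 12.58
eef_pos: [0.5023, -0.0793, 0.1963]
eef_rot: [-0.0, -0.044, 0.999, -0.0]
wrist_force: [-0.9, -3.9, -3.1]
opening: 0.136
grasp_force: 58.7
```

>>> move_arm(plan=[-0.001, 0.01, 0, 0, 0, 0, -0.002, 0.02, 0, 0, 0, 0, -0.002, 0.02, 0, 0, 0, 0])

```text
time_s: 12.95
eef_pos: [0.5022, -0.0785, 0.1963]
eef_rot: [-0.0, -0.044, 0.999, -0.0]
wrist_force: [-0.2, -6.0, -3.5]
opening: 0.132
grasp_force: 58.7
```

>>> move_arm(plan=[-0.001, 0.01, 0, 0, 0, 0, -0.002, 0.02, 0, 0, 0, 0, -0.002, 0.02, 0, 0, 0, 0])

```text
time_s: 13.32
eef_pos: [0.5022, -0.0777, 0.1963]
eef_rot: [0.0, -0.043, 0.999, -0.001]
wrist_force: [-0.5, -6.4, -3.7]
opening: 0.137
grasp_force: 58.7
```

```bash
python3 - <<'E'
from frames import *
f=[]
for i in range(3): c=ctrl.camera("top");f.append(ctrl.get_obs()["wrist_force"])
print(np.mean(f,0),toS(ctrl.get_obs()["eef_pos"]))
E
```

```text
[ 0.21295461 -6.32156611 -4.60499956] [10.13829024 82.65286828]
```

>>> move_arm(plan=[-0.001, 0.01, 0, 0, 0, 0, -0.002, 0.02, 0, 0, 0, 0, -0.002, 0.02, 0, 0, 0, 0])

```text
time_s: 13.85
eef_pos: [0.5021, -0.0769, 0.1963]
eef_rot: [0.0, -0.043, 0.999, -0.001]
wrist_force: [0.4, -7.5, -5.0]
opening: 0.132
grasp_force: 58.7
```

```bash
python3 - <<'E'
from frames import *
f=[]
for i in range(4): c=ctrl.camera("top");f.append(ctrl.get_obs()["wrist_force"])
print(np.mean(f,0),toS(ctrl.get_obs()["eef_pos"]))
E
```

```text
[ 0.33806339 -6.84333784 -4.52570361] [10.94078678 82.65853279]
```

>>> move_arm(plan=[-0.001, 0.01, 0, 0, 0, 0, -0.002, 0.02, 0, 0, 0, 0, -0.002, 0.02, 0, 0, 0, 0])

```text
time_s: 14.42
eef_pos: [0.502, -0.0761, 0.1964]
eef_rot: [0.0, -0.043, 0.999, -0.001]
wrist_force: [0.3, -8.7, -5.1]
opening: 0.135
grasp_force: 58.7
```

```bash
python3 - <<'E'
from frames import *
f=[]
for i in range(4): c=ctrl.camera("side");f.append(ctrl.get_obs()["wrist_force"])
print(np.mean(f,0),toS(ctrl.get_obs()["eef_pos"]))
E
```

```text
[-0.33569947 -7.60592698 -4.52980313] [11.74457233 82.68009447]
```

>>> move_arm(plan=[-0.001, 0.01, 0, 0, 0, 0, -0.002, 0.02, 0, 0, 0, 0, -0.002, 0.02, 0, 0, 0, 0])

```text
time_s: 15.0
eef_pos: [0.5019, -0.0754, 0.1964]
eef_rot: [0.0, -0.043, 0.999, -0.001]
wrist_force: [-0.1, -8.5, -5.2]
opening: 0.131
grasp_force: 58.7
```

```bash
python3 - <<'E'
from frames import *
f=[]
for i in range(4): c=ctrl.camera("side");f.append(ctrl.get_obs()["wrist_force"])
print(np.mean(f,0),toS(ctrl.get_obs()["eef_pos"]))
a=cv2.resize(c["pixels"][125:205,230:320],(450,400),interpolation=cv2.INTER_CUBIC)
t=ctrl.camera("top")
b=cv2.resize(t["pixels"][175:235,190:260],(350,300),interpolation=cv2.INTER_CUBIC)
b=np.vstack([b,np.zeros((100,350,3),np.uint8)])
cv2.imwrite("pics/j.png",np.hstack([a,b])[:,:,::-1])
E
```

```text
[ 0.20856745 -8.57332015 -4.84910846] [12.54086818 82.66522513]
```

View pics/j.png

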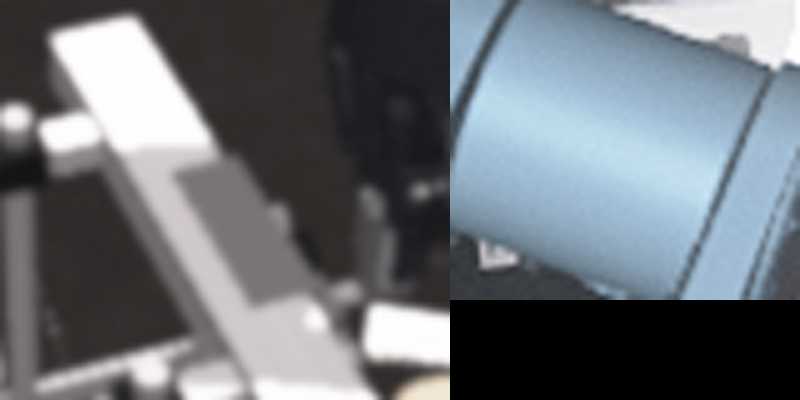

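>>> move_arm(plan=[-0.001, 0.01, 0, 0, 0, 0, -0.002, 0.02, 0, 0, 0, 0, -0.002, 0.02, 0, 0, 0, 0])

```text
time_s: 15.62
eef_pos: [0.5018, -0.0745, 0.1964]
eef_rot: [0.0, -0.043, 0.999, -0.001]
wrist_force: [-0.1, -9.1, -5.5]
opening: 0.135
grasp_force: 58.7
```

```bash
cat > avg.py <<'E'
from frames import *
f=[];m=[]
for i in range(6): c=ctrl.camera("side");o=ctrl.get_obs();f.append(o["wrist_force"]);m.append(o["torque"])
print(np.mean(f,0).round(2),np.mean(m,0).round(3),toS(o["eef_pos"]),o["eef_pos"],o["time_s"])
E
python3 avg.py
```

```text
[ 0.47 -9.13 -5.55] [-1.721  0.356 -0.434] [13.3574918  82.69848497] [ 0.50183108 -0.07455004  0.1963394 ] 15.925
```

>>> move_arm(plan=[0.002, -0.02, 0, 0, 0, 0, 0.003, -0.04, 0, 0, 0, 0, 0.005, -0.06, 0, 0, 0, 0, 0.007, -0.08, 0, 0, 0, 0, 0.007, -0.08, 0, 0, 0, 0])

```text
time_s: 16.55
eef_pos: [0.5021, -0.0778, 0.1963]
eef_rot: [0.0, -0.043, 0.999, -0.001]
wrist_force: [-0.4, -6.0, -4.6]
opening: 0.128
grasp_force: 58.9
```

```bash
python3 avg.py
```

```text
[ 0.29 -6.19 -5.06] [-1.178  0.326 -0.312] [10.1067332  82.66322391] [ 0.50214999 -0.07778526  0.19634173] 16.85
```

>>> move_arm(plan=[-0.002, 0.02, 0, 0, 0, 0, -0.003, 0.04, 0, 0, 0, 0, -0.005, 0.06, 0, 0, 0, 0, -0.007, 0.08, 0, 0, 0, 0, -0.009, 0.1, 0, 0, 0, 0, -0.01, 0.11, 0, 0, 0, 0, -0.01, 0.11, 0, 0, 0, 0])

```text
time_s: 17.73
eef_pos: [0.5017, -0.0733, 0.1964]
eef_rot: [0.0, -0.043, 0.999, -0.002]
wrist_force: [0.4, -10.4, -6.9]
opening: 0.134
grasp_force: 58.7
```

```bash
python3 avg.py
```

```text
[  0.05 -10.19  -5.58] [-1.896  0.321 -0.509] [14.6001704 82.7151786] [ 0.50170597 -0.07331359  0.19634564] 18.025
```

>>> move_arm(plan=[-0.001, 0.01, 0, 0, 0, 0, -0.002, 0.02, 0, 0, 0, 0, -0.002, 0.02, 0, 0, 0, 0])

```text
time_s: 18.4
eef_pos: [0.5017, -0.0728, 0.1964]
eef_rot: [0.0, -0.043, 0.999, -0.002]
wrist_force: [0.2, -12.3, -6.7]
opening: 0.13
grasp_force: 58.6
```

```bash
python3 avg.py
```

```text
[  0.4  -11.96  -6.26] [-2.259  0.352 -0.582] [15.06557234 82.72562587] [ 0.50165494 -0.07285089  0.19637269] 18.7
```

>>> move_arm(plan=[-0.001, 0.01, 0, 0, 0, 0, -0.002, 0.02, 0, 0, 0, 0, -0.002, 0.02, 0, 0, 0, 0])

```text
time_s: 19.08
eef_pos: [0.5016, -0.0726, 0.1964]
eef_rot: [0.0, -0.043, 0.999, -0.003]
wrist_force: [-0.1, -14.5, -7.3]
opening: 0.13
grasp_force: 58.7
```

```bash
python3 avg.py
```

```text
[  0.79 -15.03  -6.79] [-2.741  0.345 -0.723] [15.32305278 82.71448738] [ 0.50164355 -0.07259342  0.19642717] 19.375
```

Hard bottom at x ≈ 14.8 mm, so the plunger's first touch is at about 6.8 mm and a latched rest would be at about 8.8 mm. I'll back off to there to feel for the tooth.

>>> move_arm(plan=[0.002, -0.02, 0, 0, 0, 0, 0.004, -0.04, 0, 0, 0, 0, 0.005, -0.06, 0, 0, 0, 0, 0.007, -0.08, 0, 0, 0, 0, 0.009, -0.1, 0, 0, 0, 0, 0.01, -0.12, 0, 0, 0, 0, 0.012, -0.14, 0, 0, 0, 0, 0.012, -0.14, 0, 0, 0, 0])

```text
time_s: 20.38
eef_pos: [0.5021, -0.0774, 0.1963]
eef_rot: [0.0, -0.043, 0.999, -0.001]
wrist_force: [-0.5, -5.9, -4.9]
opening: 0.132
grasp_force: 59.2
```

```bash
python3 avg.py
```

```text
[ 0.34 -6.59 -4.95] [-1.262  0.307 -0.328] [10.52028852 82.6900248 ] [ 0.50208719 -0.07737563  0.1963269 ] 20.675
```

>>> move_arm(plan=[0.001, -0.01, 0, 0, 0, 0, 0.002, -0.02, 0, 0, 0, 0, 0.002, -0.02, 0, 0, 0, 0])

```text
time_s: 21.05
eef_pos: [0.5022, -0.0782, 0.1963]
eef_rot: [0.0, -0.043, 0.999, -0.0]
wrist_force: [0.2, -4.7, -5.5]
opening: 0.138
grasp_force: 59.2
```

```bash
python3 avg.py
```

```text
[-0.08 -5.98 -4.44] [-1.096  0.324 -0.285] [ 9.7498182  82.67750099] [ 0.50216692 -0.07814205  0.19632873] 21.35
```

>>> move_arm(plan=[0.001, -0.01, 0, 0, 0, 0, 0.002, -0.02, 0, 0, 0, 0, 0.002, -0.02, 0, 0, 0, 0])

```text
time_s: 21.72
eef_pos: [0.5022, -0.0789, 0.1963]
eef_rot: [0.0, -0.044, 0.999, -0.0]
wrist_force: [0.3, -5.7, -4.4]
opening: 0.134
grasp_force: 59.3
```

```bash
python3 avg.py
```

```text
[ 0.05 -5.58 -4.2 ] [-1.011  0.274 -0.255] [ 9.00966281 82.66711772] [ 0.50224188 -0.07887846  0.19632583] 22.025
```

>>> move_arm(plan=[0.001, -0.01, 0, 0, 0, 0, 0.002, -0.02, 0, 0, 0, 0, 0.002, -0.02, 0, 0, 0, 0])

```text
time_s: 22.4
eef_pos: [0.5023, -0.0794, 0.1963]
eef_rot: [0.0, -0.044, 0.999, 0.0]
wrist_force: [0.7, -3.0, -3.2]
opening: 0.134
grasp_force: 59.4
```

```bash
python3 avg.py
```

```text
[ 0.11 -2.22 -3.76] [-0.414  0.2   -0.121] [ 8.44648496 82.67141486] [ 0.50228676 -0.07943985  0.19628481] 22.7
```

>>> move_arm(plan=[0.001, -0.01, 0, 0, 0, 0, 0.002, -0.02, 0, 0, 0, 0, 0.002, -0.02, 0, 0, 0, 0])

```text
time_s: 23.08
eef_pos: [0.5023, -0.0798, 0.1962]
eef_rot: [-0.0, -0.044, 0.999, 0.001]
wrist_force: [0.1, 3.8, -2.9]
opening: 0.133
grasp_force: 59.7
```

```bash
python3 avg.py
```

```text
[ 0.32  4.88 -2.69] [0.946 0.128 0.137] [ 7.96036764 82.69567839] [ 0.50230503 -0.07992622  0.19620029] 23.375
```

Latched: the force turned to +4.9 N at x ≈ 8.0 mm, so the tooth is holding the bar. I'll relax the force, lower onto the lips and release.

>>> move_arm(plan=[-0.001, 0.014, -0.008, 0, 0, 0, -0.001, 0.014, -0.016, 0, 0, 0, -0.001, 0.014, -0.016, 0, 0, 0])

```text
time_s: 23.75
eef_pos: [0.5023, -0.0799, 0.1957]
eef_rot: [0.0, -0.044, 0.999, 0.0]
wrist_force: [-2.3, 4.3, 1.3]
opening: 0.13
grasp_force: 60.2
```

```bash
python3 avg.py
```

```text
[-2.25  4.51  0.84] [0.822 0.307 0.135] [ 8.01601419 82.73143446] [ 0.50226455 -0.07987391  0.19567113] 24.05
```

>>> move_arm(plan=[-0.001, 0.014, 0.004, 0, 0, 0, -0.001, 0.014, 0.004, 0, 0, 0])

```text
time_s: 24.3
eef_pos: [0.5023, -0.0797, 0.1957]
eef_rot: [0.0, -0.043, 0.999, -0.0]
wrist_force: [-2.7, 1.7, -1.3]
opening: 0.133
grasp_force: 59.9
```

```bash
python3 avg.py
```

```text
[-1.21  0.77 -0.4 ] [ 0.161  0.32  -0.006] [ 8.25289419 82.70126092] [ 0.50227393 -0.07963531  0.19571702] 24.6
```

Force is near zero. Open, then rise straight up.

>>> move_arm(plan=[0, 0, 0, 0, 0, 0, 0, 0, 0, 0, 0, 0, 0, 0, 0, 0, 0, 0, 0, 0, 0, 0, 0, 0, 0, 0, 0, 0, 0, 0, 0, 0, 0, 0, 0, 0], grip=50)

```text
time_s: 25.35
eef_pos: [0.5023, -0.0793, 0.1957]
eef_rot: [0.0, -0.044, 0.999, -0.0]
wrist_force: [-0.3, 0.7, 0.2]
opening: 0.589
grasp_force: 0.0
```

>>> move_arm(plan=[0, 0, 0.3, 0, 0, 0, 0, 0, 0.8, 0, 0, 0, 0, 0, 1.5, 0, 0, 0, 0, 0, 2.4, 0, 0, 0, -0.8, 0, 3.0, 0, 0, 0, -1.8, 0, 3.4, 0, 0, 0, -2.8, 0, 3.6, 0, 0, 0, -2.8, 0, 3.6, 0, 0, 0])

```text
time_s: 26.35
eef_pos: [0.3609, -0.0793, 0.3786]
eef_rot: [0.003, -0.043, 0.999, -0.002]
wrist_force: [0.9, 0.2, -0.6]
opening: 0.583
grasp_force: 0.0
```

```bash
python3 - <<'E'
from frames import *
c=ctrl.camera("side");t=ctrl.camera("top");o=ctrl.get_obs();print(o["wrist_force"],o["time_s"],o["opening"],o["eef_pos"])
a=cv2.resize(c["pixels"][110:220,210:330],(436,400),interpolation=cv2.INTER_CUBIC)
b=cv2.resize(t["pixels"][165:275,190:300],(360,400),interpolation=cv2.INTER_CUBIC)
cv2.imwrite("pics/k.png",np.hstack([a,b])[:,:,::-1])
E
```

```text
[-0.32844854  0.74659933 -0.86062143] 26.45 0.5874096449941447 [ 0.36244863 -0.07944253  0.37689736]
```

View pics/k.png

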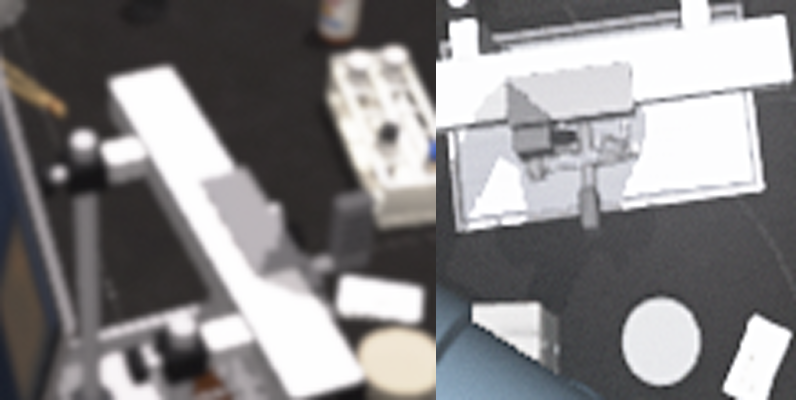

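The carrier hangs level with its bar against the plunger and the catch across it. Its grip top is at top crop (590,207), and the beaker and tags are untouched. I'll do a quick position check, then hand in.

```bash
python3 - <<'E'
from frames import *
t=ctrl.camera("top")
p=toS(plane(t,190+(590-436)/360*110,165+208/400*110,.235)); print(p)
if abs(p[0]-8.5)<6: print(ctrl.hand_in())
E
```

```text
[ 5.37702734 81.16414066]
the job is handed in; nothing more can be done
None
```

The basket hangs in the rail, latched between plunger and catch at about x = +8 mm of the stand's frame, and I let go and handed in at about 26.5 s; the push reached about 15 N when the plunger bottomed, a pull-back confirmed the tooth was holding, and the beaker and tags were not touched.

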